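# Slide the heavy battery box into its charging dock

## Task

Push the tall, heavy battery box along the bench with the fingers, low near its base so that it slides without rocking or tipping, until it sits square and fully home against the plate at the back of the charging dock. Only then press the white button on top of the dock's charger block all the way down with a fingertip and let go. Nothing is to be gripped or lifted: leave the box's carrying handle alone, and leave the jar, the tray and the roll of tape where they are.

Things in the scene. Friction and masses are not known exactly. Their poses are not given: they have to be found in the camera images.
- crate: the battery box: upright grey plastic box, loose on the bench, 150 mm wide (its x), 100 mm deep (its y), 190 mm tall, handle on top to 228 mm. 1.9 to 2.7 kg, evenly spread; takes 9 to 20 N to slide. Pushed more than about 60 mm above the bench it may tip over its far lower edge. Origin: centre of the underside. Its -y face goes to the dock's plate, push on its +y face; yaw within 0.2 rad of the dock's
- dock: the charging dock, fixed to the bench. Origin on the bench, middle of the front face of its upright steel contact plate (190 mm wide, 75 mm tall). +y points out of the mouth, so the box goes in along -y. Behind the plate (y from -8 to -155 mm, x from -85 to 85 mm) is the grey charger block, 55 mm tall, with the button on top
- home (a point): point on the bench in the dock (dock x = 0, y = 50 mm, same axes as the dock) where the origin of the box is when it is fully home, its -y face on the contact plate; the box's +y face then stands at dock y = 100 mm, outside the straight part of the rails
- mouth (a point): point on the bench in the middle of the dock's mouth (dock x = 0, y = 120 mm). Two dark steel guide rails, 40 mm tall and 8 mm thick, run along +y from the plate: 174 mm apart inside and straight for 75 mm, then flaring to about 225 mm apart at the mouth
- handle: the box's carrying handle, a 12 mm black bar along the box's x, fixed to the box's top; origin on the top at its middle, 190 mm above the box's underside, bar 32 mm higher. Not to be touched by the fingers
- go_top (a point): the middle of the top of the button cap: a white round push button, 32 mm across, pressed straight down, in a black housing on top of the charger block, at dock x = -10 mm, y = -115 mm, 77 mm above the bench, 10 mm above its housing
- go (a joint): travel of the button, 0 = up, 0.006 m = fully down; it springs back, and takes 5 N to push fully down
- jar: bystander: a white plastic jar with a steel cap, 60 mm across, 100 mm tall, standing on the far side of the dock; origin at the centre of its underside
- tray: bystander: an open black parts tray 90 x 130 x 40 mm, on the far side of the dock; origin at the centre of its underside
- tape: bystander: a grey roll of tape lying flat, 90 mm across, 35 mm tall, on the robot's side of the dock; origin at the centre of its underside
Not all that is in view belongs to the job. Of the things like the crate, leave any that is orange; of the rest the smaller one is meant.

How it is judged:
On the way, in this order (a step that is already met when the one before it is completed fails the run):
1. the box is home in the dock (y of crate in the frame of dock below 0.058 m and angle between the y axis of crate and the y axis of dock, either way round below 0.08 rad and x of crate in the frame of dock between -0.025 and 0.025 m and angle between crate's own z axis and vertical below 0.05 rad), for 0.2 s.
2. the button is pressed all the way down (value of joint go above 0.0045 m), for 0.05 s.
3. the button is let go (value of joint go below 0.0015 m), for 0.1 s.
At the end, for the whole second after the job is handed in: the box stands upright on the bench between the rails, against the contact plate to within 8 mm and square to it within 0.08 rad, at rest, and the button, pressed after the box came home, is up again (all of step 1 and height (world z) of crate below 0.006 m and linear speed of crate below 0.02 m/s and value of joint go below 0.0015 m); the robot touches nothing.
It fails at once if the box rocks or tips by more than 0.12 rad (angle between crate's own z axis and vertical above 0.12 rad).
It fails at once if the box is lifted off the bench (height (world z) of crate above 0.012 m).
It fails at once if the fingers use the carrying handle (contact force between the fingers and handle above 1 N).
It fails at once if the button is pressed before the box is home (value of joint go above 0.003 m and y of crate in the frame of dock above 0.062 m).
It fails at once if the jar, the tray or the tape is moved by more than 25 mm (distance of any of jar, tray, tape from where it was at the start of the episode above 0.025 m).
It also fails if it takes over 58 s, if anything falls off the work surface, if the arm or the gripper's body presses on something with over 40 N, if the wrist force passes 120 N, or if a joint passes its speed limit or range.

## Robot

A 6-joint arm with a two-finger parallel gripper is mounted at the origin on the work surface. World frame = base frame: x ahead of the robot, y to its left, z up, the work surface at z = 0. Lengths are in m, angles in rad, forces in N, time in s.
With the tool pointing down it reaches from about 0.3 to 0.875 m from the base axis. Payload 6.4 kg.
Tool frame: the origin (TCP) lies midway between the tips of the shut fingers; the grasp point (between the pads) lies 19 mm behind it; x points along the fingers, y is the direction in which the jaws open and shut, and the axes are right-handed (so a half turn about x gives the same grasp; the last joint's range is limited). The gripper opens to 88 mm and grips with 3 to 60 N. Pads are 18 mm wide; open, the fingers measure 123 mm over their backs; the gripper's body (75 mm by 187 mm) begins 45 mm behind the grasp point.
Start: joints at [0.936, 0.181, 1.607, -0, 1.354, -0.206], TCP at [0.239, 0.523, 0.204] pointing down, gripper open.
Joint ranges: [-2.99, 2.99], [-0.89, 2.07], [0.3, 2.58], [-1.14, 4.28], [0, 2.63], [-3.12, 3.12]. Speed limits (rad/s): [2.57, 2.57, 3.01, 3.14, 3.14, 3.14].

## Interface

Orientations are given as a rotation vector (axis times angle).
In Python, from station import robot gives the robot as it stands.
- The arm moves only by the shell command python3 -m pendant 'ROWS'. ROWS is JSON, a list that holds one entry, the list of rows, each a list of 5 numbers: the shift along the tool's x, y, z in m, then the turn about the tool's x in rad, then the opening, from 0 (shut) to 1 (fully open). In form: [[[dx, dy, dz, twist, claw], ...]]. A call has exactly 8 rows; each row shifts and turns the commanded pose from where the row before left it, along the tool's axes as they then stand; what a row does not reach is not made up. A row lasts 1/8 s, in which the tool goes at most 62.5 mm and 10.7 degrees, less where a joint would pass 70% of its speed; a pose out of reach is approached as far as the arm can. A call is refused whole if a number of a shift passes 0.0625 or a number of a turn 0.188, either way. A call with a gripper value outside its range is refused whole. The fingers move at their own pace and stop on an object; the grip force is fixed at half the most. Time passes only in rows, so rows that do not move let the fingers close, or fill a call up. It gives the time, the measured TCP pose, the force and the opening at its end, in the units of the state.
- robot.read_state(): the state, without advancing time (a new reading comes with each control period).
- robot.read_camera(name): name is "side" or "top" or "wrist"; returns a dict with "image" (420x560x3 uint8, blue, green, red), "depth" (420x560 float32, m along the optical axis (not along the pixel's ray), 0 where there is no reading), "K" (3x3 intrinsics, pixels), "xyz" and "attitude" of the camera in the world; the wrist camera has in their place "T_tool_cam" (4x4, takes a point from camera to tool coordinates, whose origin is the TCP and whose axes are the tool frame's). Camera axes: x right, y up, looking along -z (the intrinsics and any distortion apply to the point x, -y, -z); pixel columns grow to the right and rows downward; lengths in m; the calibration is good to about 2 mm. A picture is of the moment at which its call begins: read the wrist's pose just before it.
- robot.hand_in(): hands the job in, once; it reports no verdict.
Trained networks look in the newest picture that a camera, given by its name, has taken for a name from the list of things; names that differ only in an ending like _2 or _b are one class to them, and where a whole thing is asked for, a point or a joint stands for the part that bears it (a point fixed in the world has none). Each returns a list of dicts, best first, with "score" (0 to 1); they miss things now and then, are a little off and sometimes report something else, mostly with a low value. They report only what shows in the picture. A call takes as long as a camera call. They do not tell look-alikes from the thing itself.
- robot.trace(query, camera): "pixels" (420x560 bool, what is visible of it) and "rect" ([left, top, right, bottom] in pixels, round what is visible of it).
The state is a dict: "t": time; "joints": joint angles; "qd": joint speeds; "joint_efforts": joint torques, N m; "eef_pos": TCP position; "tcp_rot": TCP orientation; "ft_force": force on the tool from outside, world axes, zero at the start; "torque": the same for the moment, N m; "width": opening from 0.0 (shut) to 1.0 (fully open).
Only numpy, scipy, OpenCV 4.12 (cv2) and the standard library are available. Lean on these libraries where they do the work, as an engineer would, in place of code of your own. Each camera call takes 0.05 s, during which the arm holds its last target.

## Working session

There is one attempt and no reset: what is moved stays moved. The work goes in short steps, Python scripts to look and compute and a shell command to move; the robot and the scene stay as the last step left them, time stands still between calls to the robot, and variables do not carry over. Pictures are saved under pics/ and viewed, and the job is handed in when it is done.

```bash
ls; mkdir -p pics
cat > h.py <<'E'
import numpy as np, cv2
from scipy.spatial.transform import Rotation as R
from station import robot
def cam(n):
    s=robot.read_state(); c=robot.read_camera(n); c['s']=s; return c
def pts(c):
    K=c['K'];d=c['depth'];h,w=d.shape
    u,v=np.meshgrid(np.arange(w),np.arange(h))
    P=np.stack([(u-K[0,2])/K[0,0]*d,-(v-K[1,2])/K[1,1]*d,-d],-1)
    if 'T_tool_cam' in c:
        T=c['T_tool_cam'];P=P@T[:3,:3].T+T[:3,3]
        r=R.from_rotvec(c['s']['tcp_rot']).as_matrix();P=P@r.T+c['s']['eef_pos']
    else:
        a=np.array(c['attitude']);r=R.from_rotvec(a).as_matrix() if a.size==3 else a
        P=P@r.T+c['xyz']
    P[d==0]=np.nan
    return P
E
python3 - <<'E'
from h import *
s=robot.read_state();print(s)
for n in ['side','top','wrist']:
    c=cam(n);cv2.imwrite(f'pics/{n}0.png',c['image']);print(n,c.get('xyz'),c.get('attitude'),c['K'].tolist(), c.get('T_tool_cam'), [k for k in c])
    for q in ['crate','dock','go','handle','jar','tray','tape']:
        print(q,[(round(float(r['score']),2),np.array(r['rect']).astype(int).tolist()) for r in robot.trace(q,n)])
E
```

```text
pics
{'t': 0.0, 'joints': array([ 9.35698512e-01,  1.81530183e-01,  1.60800027e+00, -2.30632862e-05,
        1.35379553e+00, -2.06291412e-01]), 'qd': array([-0.00080176, -0.0002272 , -0.00084606, -0.0018327 ,  0.00189472,
       -0.00100044]), 'joint_efforts': array([-4.12620493e-04, -4.33879137e+01, -3.41842353e+01,  7.02607096e-02,
        3.85125156e-02, -1.33911790e-04]), 'eef_pos': array([0.23870282, 0.52245757, 0.20262004]), 'tcp_rot': array([ 0.33508624,  1.54519583, -0.33760199]), 'ft_force': array([0.09702823, 0.04212057, 0.28723583]), 'torque': array([-0.00302727, -0.03855119, -0.02133804]), 'width': 1.0018323618301825}
side [0.37321641 0.29428135 1.08134437] [ 0.09422463 -0.43323791 -2.67000789] [[423.7328156746539, 0.0, 277.03089376215087], [0.0, 423.7328156746539, 205.5925054498109], [0.0, 0.0, 1.0]] None ['image', 'depth', 'K', 'xyz', 'attitude', 's']
crate [(0.85, [86, 152, 208, 279]), (0.63, [228, 195, 308, 270]), (0.56, [285, 312, 365, 414])]
dock [(0.95, [229, 100, 331, 216])]
go [(0.49, [295, 113, 312, 124])]
handle [(0.87, [314, 338, 347, 385]), (0.76, [105, 171, 
[... 574 characters left out ...]
1, 226, 105]), (0.69, [124, 316, 172, 342]), (0.64, [248, 187, 255, 240])]
jar [(0.67, [293, 107, 319, 141])]
tray [(0.83, [365, 97, 430, 147])]
tape [(0.83, [342, 255, 377, 295])]
wrist None None [[336.4094076005489, 0.0, 278.08826066401633], [0.0, 336.4094076005489, 205.97205856985872], [0.0, 0.0, 1.0]] [[ 8.01426188e-04  2.98638769e-01 -9.54365886e-01 -1.83146333e-01]
 [ 9.99999366e-01  5.15776453e-04  1.00114279e-03  8.55635744e-04]
 [ 7.91219501e-04 -9.54366083e-01 -2.98638166e-01 -7.75182895e-02]
 [ 0.00000000e+00  0.00000000e+00  0.00000000e+00  1.00000000e+00]] ['image', 'depth', 'K', 'T_tool_cam', 's']
crate [(0.59, [0, 227, 163, 401])]
dock []
go []
handle []
jar []
tray []
tape []
```

View pics/side0.png

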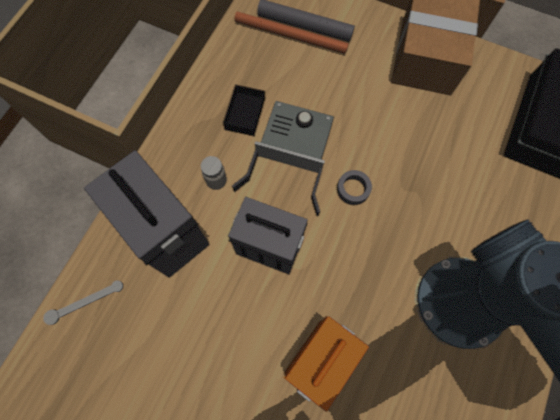

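View pics/top0.png

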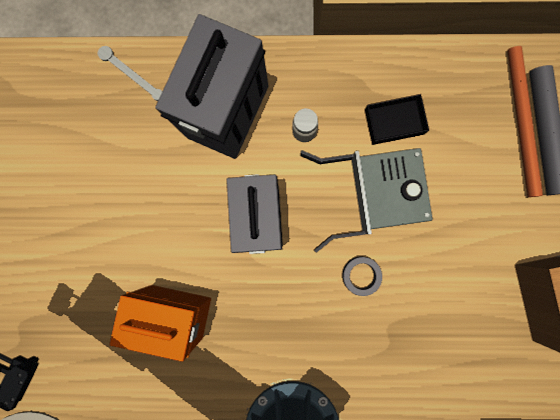

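Run:
```python
from h import *
c=cam('top');P=pts(c)
im=c['image']
cv2.imwrite('pics/crop1.png',cv2.resize(im[130:280,200:450],None,fx=3,fy=3,interpolation=cv2.INTER_CUBIC))
for q in ['crate','go','handle','jar','tray','tape','dock']:
    for r in robot.trace(q,'top'):
        p=P[r['pixels']];p=p[~np.isnan(p[:,0])]
        z=np.percentile(p[:,2],90)
        t=p[p[:,2]>z-.015]
        rc=cv2.minAreaRect((t[:,:2]*1000).astype(np.float32)) 
        print(q,round(float(r['score']),2),'ztop',round(z,3),'rect mm',[np.round(x,1) for x in rc],'col',im[r['pixels']].mean(0).astype(int))
```

```text
crate 0.98 ztop 0.258 rect mm [array([753.9, 159.8]), array([134.9, 201.5]), np.float64(66.3)] col [69 68 71]
crate 0.91 ztop 0.194 rect mm [array([495. ,  79.2]), array([149.9, 100.3]), np.float64(4.3)] col [103 104 108]
crate 0.89 ztop 0.193 rect mm [array([269.7, 276.9]), array([150. , 100.8]), np.float64(78.4)] col [ 15  76 152]
go 0.45 ztop 0.08 rect mm [array([ 554. , -267.4]), array([30.1, 28.6]), np.float64(69.7)] col [181 197 195]
handle 0.77 ztop 0.307 rect mm [array([753.3, 159.9]), array([ 16. , 134.3]), np.float64(66.3)] col [21 20 21]
handle 0.65 ztop 0.23 rect mm [array([494.9,  79. ]), array([99.8, 12. ]), np.float64(4.1)] col [34 33 35]
jar 0.73 ztop 0.102 rect mm [array([706.8, -26.5]), array([51. , 52.8]), np.float64(89.7)] col [132 145 150]
tray 0.85 ztop 0.039 rect mm [array([ 728.2, -246.4]), array([ 90.7, 131.6]), np.float64(11.2)] col [21 22 25]
tray 0.7 ztop 0.068 rect mm [array([ 558.9, -229.1]), array([186.7, 154.9]), np.float64(8.0)] col [103 112 108]
tray 0.17 ztop 0.23 rect mm [array([494.7,  79. ]), array([99.3, 11.7]), np.float64(4.0)] col [25 24 25]
tape 0.83 ztop 0.038 rect mm [array([ 358.6, -159.2]), array([86.3, 86.3]), np.float64(63.8)] col [101 102 106]
dock 0.94 ztop 0.067 rect mm [array([ 559.2, -229.2]), array([187.2, 155.1]), np.float64(8.0)] col [103 113 110]
```

The candidates in the top picture are the big grey box at (212,85), the small grey box at (255,213) and the orange box at (155,325). Orange is excluded. Of the two grey ones, the smaller at (255,213) measures 150 x 100 mm with its top at 0.19 m, which matches the crate. I'll confirm that in the enlarged crop.

View pics/crop1.png

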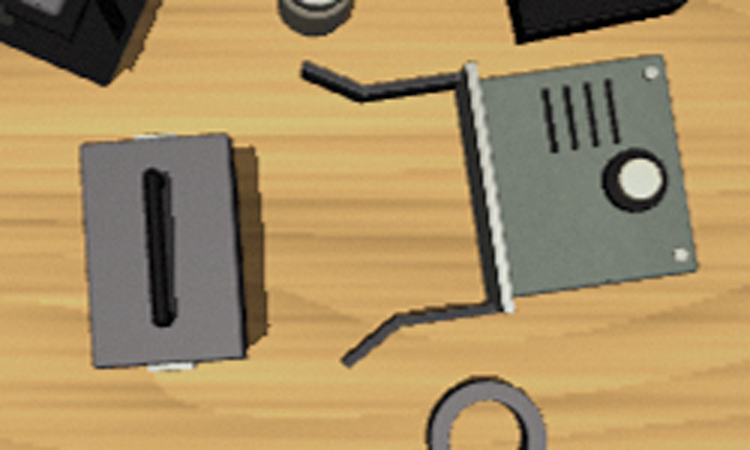

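View pics/wrist0.png

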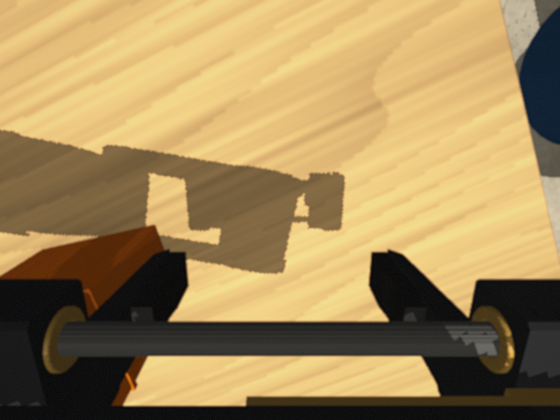

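```bash
cat >> h.py <<'E'
def crate():
    """crate pose in dock frame via top camera: x,y mm, yaw deg"""
    c=cam('top');P=pts(c);best=None
    m=(P[...,2]>.178)&(P[...,2]<.199)&(abs(P[...,0]-.52)<.16)&(P[...,1]<.25)&(P[...,1]>-.2)
    n,l,st,_=cv2.connectedComponentsWithStats(m.astype(np.uint8))
    t=P[m]
    rc=cv2.minAreaRect((t[:,:2]*1000).astype(np.float32))
    print('rect',rc); return c,P,rc
def todock(p,O=DO if 'DO' in globals() else (548.4,-152.5),a=8.0):
    a=np.radians(a);d=np.array(p)-O
    return np.array([d[0]*np.cos(a)+d[1]*np.sin(a),-d[0]*np.sin(a)+d[1]*np.cos(a)])
def fromdock(p,O=(548.4,-152.5),a=8.0):
    a=np.radians(a);return np.array(O)+[p[0]*np.cos(a)-p[1]*np.sin(a),p[0]*np.sin(a)+p[1]*np.cos(a)]
def tool():
    s=robot.read_state();M=R.from_rotvec(s['tcp_rot']).as_matrix()
    print('t',round(s['t'],2),'tcp',np.round(s['eef_pos']*1000,1),'tipdock',np.round(todock(s['eef_pos'][:2]*1000),1),'x',M[:,0].round(3),'y',M[:,1].round(3),'z',M[:,2].round(3),'F',s['ft_force'].round(1),'w',round(s['width'],2),'q',s['joints'].round(2))
    return s,M
E
python3 - <<'E'
from h import *
tool();c,P,rc=crate();print(todock(rc[0]))
# plate top
m=(P[...,2]>.070)&(P[...,2]<.079)&(P[...,1]<-.08)&(P[...,1]>-.22)&(P[...,0]>.4)&(P[...,0]<.68)
rc=cv2.minAreaRect((P[m][:,:2]*1000).astype(np.float32));print('plate',rc,m.sum())
E
```

```text
t 1.6 tcp [239.1 522.9 203.5] tipdock [-212.3  711.9] x [ 0. -0. -1.] y [ 0.416  0.909 -0.   ] z [ 0.909 -0.416  0.   ] F [-0.1  0.  -0.1] w 1.0 q [ 0.94  0.18  1.61 -0.    1.35 -0.21]
rect ((561.679443359375, 108.69790649414062), (318.7109375, 141.3274688720703), 23.966032028198242)
[ 49.50193134 256.80780511]
plate ((549.6624755859375, -156.662109375), (189.15455627441406, 8.518245697021484), 8.17390251159668) 325
```

The crop shows the small upright grey box with its handle, in line with the dock mouth, so the crate is confirmed. Next I'll get the gripper body's shape from the wrist depth.

Run:
```python
from h import *
c=cam('wrist');d=c['depth'];K=c['K'];T=c['T_tool_cam']
h,w=d.shape;u,v=np.meshgrid(np.arange(w),np.arange(h))
P=np.stack([(u-K[0,2])/K[0,0]*d,-(v-K[1,2])/K[1,1]*d,-d],-1)@T[:3,:3].T+T[:3,3]
for (a,b) in [(20,310),(65,340),(110,290),(170,270),(185,260),(390,265),(460,300),(280,338),(520,300),(495,340),(550,290),(300,410),(100,412),(20,360),(130,312),(20,400),(540,390)]:
    print((a,b),(P[b,a]*1000).round(),d[b,a].round(3))
```

```text
(20, 310) [-120.  -55.  -34.] 0.073
(65, 340) [-119.  -48.  -25.] 0.077
(110, 290) [  74. -145.   79.] 0.292
(170, 270) [-55. -45.  -9.] 0.142
(185, 260) [-40. -43.  -6.] 0.158
(390, 265) [-51.  49.  -9.] 0.147
(460, 300) [203. 240. 173.] 0.443
(280, 338) [-118.    1.  -25.] 0.078
(520, 300) [-117.   56.  -34.] 0.076
(495, 340) [-119.   51.  -25.] 0.077
(550, 290) [-113.   66.  -34.] 0.08
(300, 410) [-135.    5.  -23.] 0.062
(100, 412) [-136.  -32.  -23.] 0.062
(20, 360) [-125.  -54.  -25.] 0.071
(130, 312) [-83. -51.  -8.] 0.116
(20, 400) [-126.  -56.  -15.] 0.073
(540, 390) [-126.   57.  -19.] 0.072
```

Run:
```python
import cv2
a=cv2.imread('pics/top0.png')[320:420,0:340];cv2.imwrite('pics/tc.png',cv2.resize(a,None,fx=2.3,fy=2.3))
```

```text
(no output)
```

View pics/tc.png

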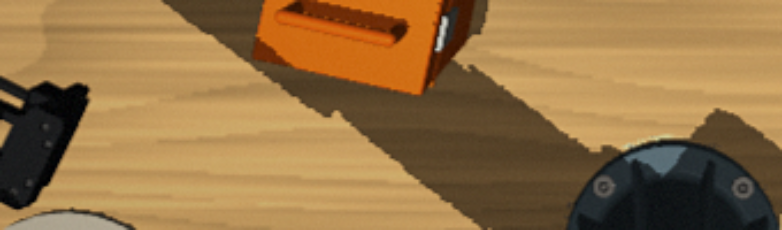

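Run:
```python
from h import *
c=cam('top');P=pts(c);s=c['s'];M=R.from_rotvec(s['tcp_rot']).as_matrix()
def show(c,P,box,img):
    Q=(P-s['eef_pos'])@M*1000
    m=(abs(Q[...,1])<130)&(abs(Q[...,2])<130)&(P[...,2]>.03)
    q=Q[m]
    for a in range(-300,20,20):
        k=(q[:,0]>=a)&(q[:,0]<a+20)
        if k.sum()>3: print(a,k.sum(),'y',q[k,1].min().round(),q[k,1].max().round(),'z',q[k,2].min().round(),q[k,2].max().round())
show(c,P,0,0)
c=cam('side');P=pts(c);print('side');show(c,P,0,0)
c=cam('wrist');P=pts(c);print('wrist');show(c,P,0,0)
```

```text
-160 813 y -94.0 -46.0 z -35.0 35.0
-140 341 y -94.0 -40.0 z -35.0 35.0
-120 250 y -87.0 -24.0 z -34.0 36.0
-60 38 y -59.0 -44.0 z 8.0 11.0
-40 5 y -56.0 -44.0 z 8.0 9.0
side
wrist
-140 21337 y -62.0 62.0 z -35.0 -8.0
-120 26597 y -70.0 73.0 z -35.0 12.0
-100 3462 y -61.0 63.0 z -12.0 13.0
-80 3484 y -60.0 62.0 z -12.0 9.0
-60 2673 y -58.0 60.0 z -12.0 9.0
-40 269 y -53.0 56.0 z -11.0 9.0
```

```bash
python3 -m pendant '[[[0,0.0625,0,0,1],[0,0.0625,0,0,1],[0,0.0625,0,0,1],[0,0.0625,0,0,1],[0,0.0625,0,0,1],[0,0.0625,0,0,1],[0,0.0625,0,0,1],[0,0.0625,0,0,1]]]'; python3 -c "
from h import *
tool()"
```

```text
t: 2.85
eef_pos: [0.3953, 0.8644, 0.1756]
tcp_rot: [0.407, 1.524, -0.264]
ft_force: [-0.3, 0.0, 0.8]
width: 0.999
t 2.85 tcp [395.3 864.4 175.6] tipdock [ -10.1 1028.3] x [ 0.038  0.085 -0.996] y [0.414 0.906 0.093] z [ 0.909 -0.416 -0.001] F [-0.3  0.   0.8] w 1.0 q [ 1.01  1.09  0.3   0.01  1.66 -0.13]
```

The controller does tilt at the reach limit, with the tool leaning 5° outward. A vertical tool's wide body would touch the tall box before the fingers do, so a tilt is needed. I'll check whether it persists when I move back in.

```bash
python3 -m pendant '[[[0,-0.03,0,0,1],[0,-0.05,0,0,1],[0,-0.05,0,0,1],[0,-0.05,0,0,1],[0,-0.05,0,0,1],[0,-0.05,0,0,1],[0,0,0,0,1],[0,0,0,0,1]]]'; python3 -c "
from h import *
tool()"
```

```text
t: 3.85
eef_pos: [0.2807, 0.6127, 0.1546]
tcp_rot: [0.412, 1.521, -0.258]
ft_force: [-0.1, 0.3, 1.0]
width: 0.999
t 3.85 tcp [280.7 612.7 154.6] tipdock [-158.6  795. ] x [ 0.042  0.091 -0.995] y [0.414 0.905 0.1  ] z [ 0.909 -0.416  0.   ] F [-0.1  0.3  1. ] w 1.0 q [ 0.96  0.37  1.48  0.02  1.2  -0.19]
```

The tilt persists, so I can build one. The plan is tips leaning toward dock −y, jaw across the push, and the box on the tool's +z side, away from the camera. First I'll twist 1.0 rad so that tool z points along dock −y.

```bash
python3 -m pendant '[[[-0.0125,0,0,0.125,1],[-0.0125,0,0,0.125,1],[-0.0125,0,0,0.125,1],[-0.0125,0,0,0.125,1],[-0.0125,0,0,0.125,1],[-0.0125,0,0,0.125,1],[-0.0125,0,0,0.125,1],[-0.0125,0,0,0.125,1]]]'; python3 -c "
from h import *
s,M=tool();c=cam('wrist');cv2.imwrite('pics/w1.png',c['image'])
print(M.T@(np.array([-.03,.45,.26])-s['eef_pos']))"
```

```text
t: 4.85
eef_pos: [0.2771, 0.6046, 0.2544]
tcp_rot: [1.192, 1.299, -1.029]
ft_force: [-0.2, -0.7, -0.1]
width: 1.005
t 4.85 tcp [277.1 604.6 254.4] tipdock [-163.3  787.5] x [ 0.042  0.091 -0.995] y [0.989 0.135 0.054] z [ 0.139 -0.987 -0.084] F [-0.2 -0.7 -0.1] w 1.01 q [0.95 0.27 1.4  0.02 1.37 0.81]
[-0.03239161 -0.32439753  0.10935308]
```

View pics/w1.png

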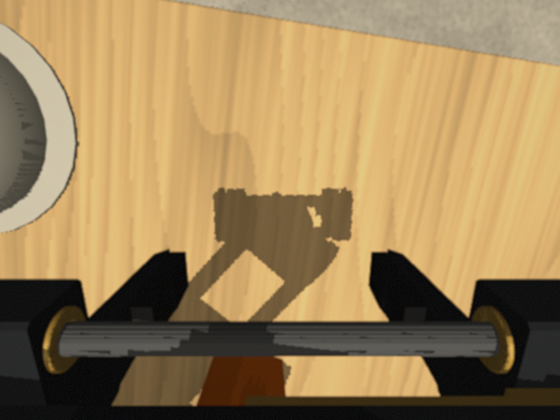

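The wrist picture shows the orange box at the bottom (245,380), and a bowl at the left edge (20,130) that wasn't in the other views. I'll locate it before moving that way.

```bash
python3 -c "
from h import *
c=cam('wrist');P=pts(c)
for p in [(20,130),(60,150),(72,130),(5,30),(5,225),(40,60),(5,100),(5,260),(30,250)]: print(p,P[p[1],p[0]].round(3))"
```

```text
(20, 130) [0.003 0.634 0.058]
(60, 150) [0.021 0.612 0.015]
(72, 130) [0.033 0.638 0.012]
(5, 30) [-0.042  0.741  0.01 ]
(5, 225) [-0.048  0.508  0.013]
(40, 60) [-0.004  0.714  0.009]
(5, 100) [-0.005  0.663  0.066]
(5, 260) [-0.057  0.455  0.003]
(30, 250) [-0.025  0.473  0.002]
```

```bash
python3 -m pendant '[[[-0.006,-0.054,0.018,0,1],[-0.006,-0.054,0.018,0,1],[-0.006,-0.054,0.018,0,1],[-0.006,-0.054,0.018,0,1],[-0.006,-0.054,0.018,0,1],[-0.006,-0.054,0.018,0,1],[0,0,0.04,0,1],[0,0,0.04,0,1]]]'; python3 -c "
from h import *
s,M=tool();c=cam('wrist');cv2.imwrite('pics/w2.png',c['image'])"
```

```text
t: 5.95
eef_pos: [-0.0197, 0.3691, 0.2569]
tcp_rot: [1.183, 1.303, -1.023]
ft_force: [0.7, -0.2, 0.1]
width: 1.001
t 5.95 tcp [-19.7 369.1 256.9] tipdock [-489.9  595.6] x [ 0.041  0.09  -0.995] y [0.988 0.145 0.054] z [ 0.149 -0.985 -0.083] F [ 0.7 -0.2  0.1] w 1.0 q [ 1.32 -0.45  2.06 -0.02  1.43  1.17]
```

View pics/w2.png

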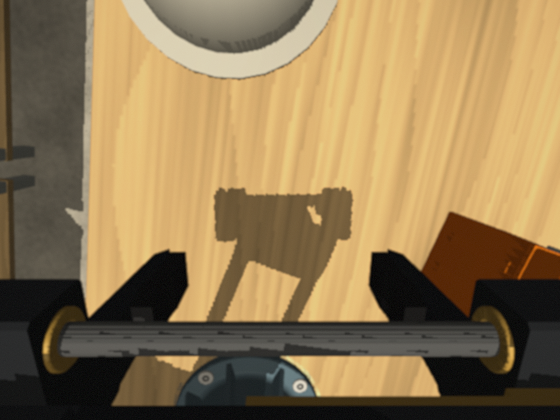

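```bash
python3 -m pendant '[[[0,0,0.02,0,1],[0,0,0.02,0,1],[0,0,0.02,0,1],[0,0,0.02,0,1],[0,0,0.02,0,1],[0,0,0.02,0,1],[0,0,0.02,0,1],[0,0,0.02,0,1]]]'; python3 -c "
from h import *
s,M=tool()"
```

```text
t: 7.0
eef_pos: [0.0028, 0.2381, 0.2438]
tcp_rot: [1.171, 1.284, -1.04]
ft_force: [-0.1, -1.0, 0.4]
width: 1.005
t 7.0 tcp [  2.8 238.1 243.8] tipdock [-486.   462.7] x [ 0.043  0.066 -0.997] y [0.989 0.14  0.051] z [ 0.143 -0.988 -0.06 ] F [-0.1 -1.   0.4] w 1.0 q [ 1.05 -0.89  2.3  -0.    1.66  0.91]
```

```bash
python3 -m pendant '[[[-0.03,0.03,-0.03,0,1],[-0.04,0.04,-0.01,0,1],[-0.045,0.0625,0,0,1],[-0.045,0.0625,0.02,0,1],[-0.045,0.0625,0.03,0,1],[-0.045,0.0625,0.04,0,1],[0,0.0625,0.05,0,1],[0,0.05,0.0625,0,1]]]'; python3 -c "
from h import *
s,M=tool()
for n in ['top','side']:
    c=cam(n);P=pts(c);m=(P[...,1]<-.4)&(P[...,0]<.75)&(P[...,2]>.03)&(P[...,2]<.5)
    p=P[m]
    for y in np.arange(-1.1,-.4,.1):
        k=(p[:,1]>=y)&(p[:,1]<y+.1)
        if k.sum()>5: print(n,round(y,1),k.sum(),'x',p[k,0].min().round(2),p[k,0].max().round(2),'zmax',p[k,2].max().round(2))
    cv2.imwrite('pics/%s2.png'%n,c['image'])
"
```

```text
t: 8.0
eef_pos: [0.3587, 0.1581, 0.4621]
tcp_rot: [1.17, 1.285, -1.039]
ft_force: [-0.1, 1.2, 0.1]
width: 0.997
t 8.0 tcp [358.7 158.1 462.1] tipdock [-144.7  334. ] x [ 0.042  0.067 -0.997] y [0.989 0.141 0.051] z [ 0.144 -0.988 -0.06 ] F [-0.1  1.2  0.1] w 1.0 q [ 0.05 -0.38  1.62  0.07  1.86 -0.07]
top -0.7 513 x 0.4 0.75 zmax 0.06
top -0.6 4196 x 0.21 0.75 zmax 0.15
side -0.8 981 x 0.0 0.43 zmax 0.15
side -0.7 3080 x -0.02 0.75 zmax 0.15
side -0.6 1331 x -0.04 0.75 zmax 0.14
```

View pics/side2.png

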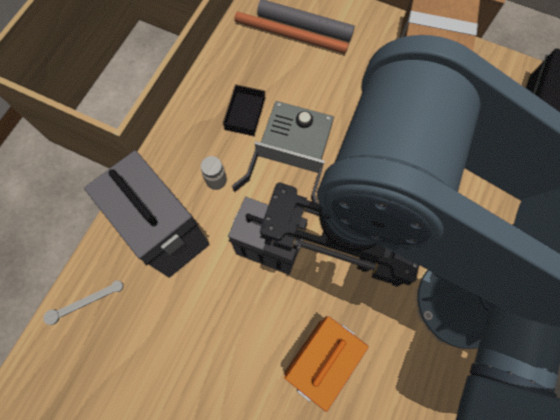

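```bash
python3 -m pendant '[[[-0.004,0,0.06,0,1],[-0.004,0,0.06,0,1],[-0.004,0,0.06,0,1],[-0.004,0,0.06,0,1],[-0.004,-0.03,0.06,0,1],[-0.004,-0.04,0.06,0,1],[-0.004,-0.05,0.06,0,1],[-0.004,-0.05,0.06,0,1]]]'; python3 -c "
from h import *
s,M=tool()
"
```

```text
t: 9.1
eef_pos: [0.2766, -0.3024, 0.4577]
tcp_rot: [1.17, 1.284, -1.039]
ft_force: [1.0, -0.1, -0.3]
width: 1.001
t 9.1 tcp [ 276.6 -302.4  457.7] tipdock [-290.  -110.6] x [ 0.042  0.066 -0.997] y [0.989 0.141 0.051] z [ 0.144 -0.988 -0.059] F [ 1.  -0.1 -0.3] w 1.0 q [-1.18 -0.27  1.55  0.07  1.91 -1.3 ]
```

```bash
python3 -m pendant '[[[0,-0.015,0.0625,0,1],[0,-0.015,0.0625,0,1],[0,-0.015,0.0625,0,1],[0,-0.015,0.0625,0,1],[0,-0.015,0.0625,0,1],[0,-0.015,0.0625,0,1],[0,-0.015,0.0625,0,1],[0,-0.015,0.0625,0,1]]]'; python3 -c "
from h import *
s,M=tool()
"
```

```text
t: 10.1
eef_pos: [0.2285, -0.7839, 0.4112]
tcp_rot: [1.164, 1.275, -1.042]
ft_force: [23.2, -83.3, 20.0]
width: 1.005
t 10.1 tcp [ 228.5 -783.9  411.2] tipdock [-404.7 -580.7] x [ 0.046  0.056 -0.997] y [0.989 0.141 0.053] z [ 0.143 -0.988 -0.049] F [ 23.2 -83.3  20. ] w 1.0 q [-1.45  0.82  0.3   0.06  2.07 -1.57]
```

```bash
python3 -m pendant '[[[0,0,0.02,0,1],[0,0,0.02,0,1],[0,0,0.02,0,1],[0,0,0.02,0,1],[0,0,0.02,0,1],[0,0,0.02,0,1],[0,0,0.02,0,1],[0,0,0.02,0,1]]]'; python3 -c "
from h import *
s,M=tool()
"
```

```text
t: 11.1
eef_pos: [0.2245, -0.8431, 0.3602]
tcp_rot: [1.113, 1.196, -1.076]
ft_force: [-0.3, 0.2, -0.3]
width: 0.997
t 11.1 tcp [ 224.5 -843.1  360.2] tipdock [-416.8 -638.8] x [ 0.069 -0.031 -0.997] y [0.988 0.139 0.065] z [ 0.137 -0.99   0.04 ] F [-0.3  0.2 -0.3] w 1.0 q [-1.47  0.89  0.3   0.07  1.92 -1.59]
```

```bash
python3 -m pendant '[[[0,0,0.03,0,1],[0,0,0.045,0,1],[0,0,0.045,0,1],[0,0,0.045,0,1],[0,0,0.045,0,1],[0,0,0.045,0,1],[0,0,0.045,0,1],[0,0,0.03,0,1]]]'; python3 -c "
from h import *
s,M=tool()
"
```

```text
t: 12.1
eef_pos: [0.218, -0.9434, 0.3066]
tcp_rot: [0.988, 1.022, -1.144]
ft_force: [0.3, 0.4, -1.0]
width: 0.998
t 12.1 tcp [ 218.  -943.4  306.6] tipdock [-437.2 -737.3] x [ 0.116 -0.228 -0.967] y [0.986 0.141 0.085] z [ 0.117 -0.963  0.241] F [ 0.3  0.4 -1. ] w 1.0 q [-1.5   0.96  0.3   0.1   1.64 -1.61]
```

```bash
python3 -m pendant '[[[0,0,0.03,0,1],[0,0,0.04,0,1],[0,0,0.04,0,1],[0,0,0.04,0,1],[0,0,0.04,0,1],[0,0,0.02,0,1],[0,0,0,0,1],[0,0,0,0,1]]]'; python3 -c "
from h import *
s,M=tool()
"
```

```text
t: 13.1
eef_pos: [0.2126, -0.993, 0.3129]
tcp_rot: [0.902, 0.908, -1.185]
ft_force: [-0.1, 0.4, -0.4]
width: 0.997
t 13.1 tcp [ 212.6 -993.   312.9] tipdock [-449.5 -785.6] x [ 0.141 -0.354 -0.925] y [0.985 0.145 0.095] z [ 0.1   -0.924  0.369] F [-0.1  0.4 -0.4] w 1.0 q [-1.52  0.97  0.3   0.12  1.5  -1.63]
```

```bash
python3 -c "
from h import *
s,M=tool()
t=np.append(fromdock((-21,365))/1000,.36);print(t,'delta tool',M.T@(t-s['eef_pos']), 'back axis world', M[:,2])
t2=np.append(fromdock((-21,365))/1000,.026);print('down',M.T@(t2-t))
"
```

```text
t 13.1 tcp [ 212.6 -993.   312.9] tipdock [-449.5 -785.6] x [ 0.141 -0.354 -0.925] y [0.985 0.145 0.095] z [ 0.1   -0.924  0.369] F [-0.1  0.4 -0.4] w 1.0 q [-1.52  0.97  0.3   0.12  1.5  -1.63]
[0.47680619 0.20602521 0.36      ] delta tool [-0.43037946  0.43826402 -1.06412124] back axis world [ 0.10034117 -0.92407489  0.36880515]
down [ 0.30883592 -0.03166757 -0.12318092]
```

```bash
python3 -m pendant '[[[-0.01,0.01,-0.025,0,1],[-0.018,0.018,-0.044,0,1],[-0.018,0.018,-0.044,0,1],[-0.02,0.02,-0.05,0,1],[-0.02,0.02,-0.05,0,1],[-0.02,0.02,-0.05,0,1],[-0.02,0.02,-0.05,0,1],[-0.02,0.02,-0.05,0,1]]]'; python3 -m pendant '[[[-0.02,0.02,-0.05,0,1],[-0.02,0.02,-0.05,0,1],[-0.02,0.02,-0.05,0,1],[-0.02,0.02,-0.05,0,1],[-0.02,0.02,-0.05,0,1],[-0.02,0.02,-0.05,0,1],[-0.02,0.02,-0.05,0,1],[-0.02,0.02,-0.05,0,1]]]';python3 -c "
from h import *
s,M=tool()
t=np.append(fromdock((-21,365))/1000,.36);print(t,'delta tool',M.T@(t-s['eef_pos']))
"
```

```text
t: 14.1
eef_pos: [0.2997, -0.5829, 0.3283]
tcp_rot: [0.902, 0.907, -1.186]
ft_force: [0.1, 0.1, 0.5]
width: 1.003
t: 15.1
eef_pos: [0.3943, -0.1337, 0.3443]
tcp_rot: [0.903, 0.905, -1.185]
ft_force: [0.5, 0.7, -0.6]
width: 0.999
t 15.1 tcp [ 394.3 -133.7  344.3] tipdock [-150.    40.1] x [ 0.143 -0.355 -0.924] y [0.985 0.144 0.097] z [ 0.099 -0.924  0.37 ] F [ 0.5  0.7 -0.6] w 1.0 q [-0.38 -0.46  1.95 -0.29  1.39 -0.49]
[0.47680619 0.20602521 0.36      ] delta tool [-0.1232501   0.13178787 -0.29985437]
```

```bash
python3 -m pendant '[[[-0.02,0.022,-0.05,0,1],[-0.02,0.022,-0.05,0,1],[-0.02,0.022,-0.05,0,1],[-0.02,0.022,-0.05,0,1],[-0.02,0.022,-0.05,0,1],[-0.02,0.022,-0.05,0,1],[0,0,-0.01,0,1],[0,0,0,0,1]]]';python3 -c "
from h import *
s,M=tool()
t=np.append(fromdock((-21,365))/1000,.05);print(t,'delta tool',M.T@(t-s['eef_pos']))
c=cam('wrist');cv2.imwrite('pics/w3.png',c['image'])
c=cam('side');cv2.imwrite('pics/s3.png',c['image'])
"
```

```text
t: 16.1
eef_pos: [0.4758, 0.2126, 0.3519]
tcp_rot: [0.9, 0.908, -1.185]
ft_force: [0.6, -0.1, 0.2]
width: 1.0
t 16.1 tcp [475.8 212.6 351.9] tipdock [-21.  371.7] x [ 0.14  -0.354 -0.925] y [0.985 0.146 0.094] z [ 0.102 -0.924  0.369] F [ 0.6 -0.1  0.2] w 1.0 q [ 0.45  0.03  1.52 -0.39  1.61  0.31]
[0.47680619 0.20602521 0.05      ] delta tool [ 0.28161351 -0.02826377 -0.10537681]
```

View pics/s3.png

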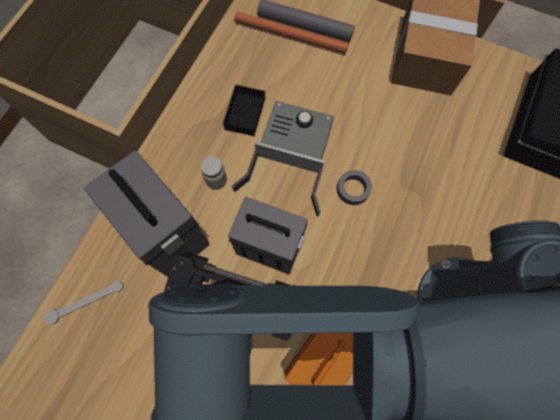

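View pics/w3.png

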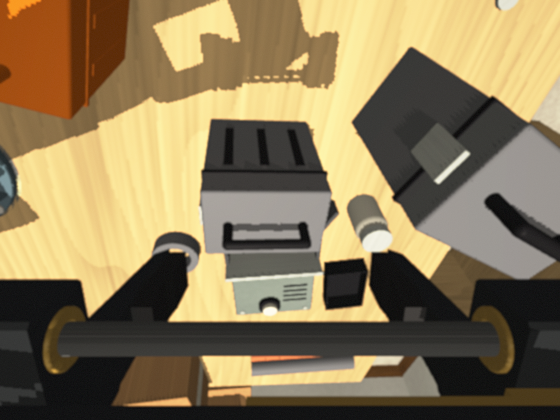

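The side picture shows the box at (268,235) in line with the mouth, with the open gripper behind it. The wrist picture shows the box's +y face between the fingers, with room to descend on both sides. I'll descend behind it.

```bash
python3 -m pendant '[[[0.03,-0.003,-0.011,0,1],[0.045,-0.0045,-0.017,0,1],[0.045,-0.0045,-0.017,0,1],[0.045,-0.0045,-0.017,0,1],[0.045,-0.0045,-0.017,0,1],[0.04,-0.004,-0.015,0,1],[0.03,-0.004,-0.011,0,1],[0,0,0,0,1]]]';python3 -c "
from h import *
s,M=tool()
c=cam('wrist');cv2.imwrite('pics/w4.png',c['image'])
c=cam('side');cv2.imwrite('pics/s4.png',c['image'])
t=np.append(fromdock((-21,320))/1000,.027);print(t,'delta tool',M.T@(t-s['eef_pos']))
"
```

```text
t: 17.2
eef_pos: [0.475, 0.2039, 0.0506]
tcp_rot: [0.9, 0.909, -1.19]
ft_force: [-0.2, 0.6, -0.1]
width: 0.998
t 17.2 tcp [475.  203.9  50.6] tipdock [-23.1 363.2] x [ 0.136 -0.356 -0.924] y [0.986 0.143 0.09 ] z [ 0.1   -0.924  0.37 ] F [-0.2  0.6 -0.1] w 1.0 q [ 0.43  0.34  1.82 -0.45  1.06  0.55]
[0.48306898 0.16146315 0.027     ] delta tool [ 0.03802046 -0.00024821  0.03130226]
```

View pics/s4.png

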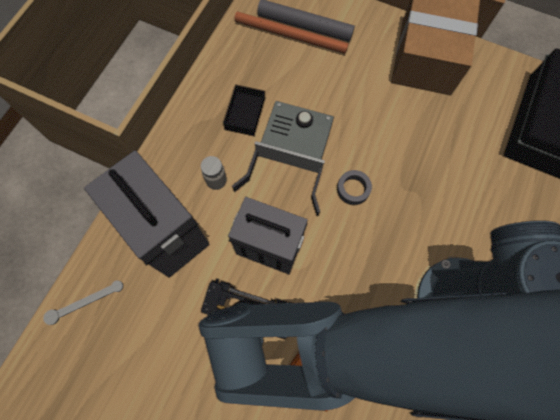

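View pics/w4.png

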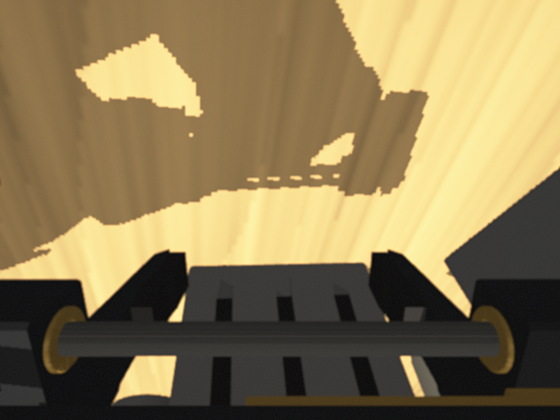

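```bash
python3 -m pendant '[[[0.0054,-0.0003,0.0055,0,1],[0.0054,-0.0003,0.0055,0,1],[0.0054,-0.0003,0.0055,0,1],[0.0054,-0.0003,0.0055,0,1],[0.0054,0,0.0055,0,1],[0.0054,0,0.0055,0,1],[0.0054,0,0.0055,0,1],[0.0054,0,0.0055,0,1]]]';python3 -c "
from h import *
s,M=tool();t=np.append(fromdock((2,68))/1000,.027);print('delta tool',M.T@(t-s['eef_pos']))
c,P,rc=crate()
cv2.imwrite('pics/t5.png',c['image'])
c=cam('side');cv2.imwrite('pics/s5.png',cv2.resize(c['image'][150:350,150:400],None,fx=3,fy=3))
"
```

```text
t: 18.3
eef_pos: [0.4861, 0.1497, 0.028]
tcp_rot: [0.902, 0.908, -1.186]
ft_force: [-1.3, -0.6, -0.2]
width: 1.003
t 18.3 tcp [486.1 149.7  28. ] tipdock [-19.6 307.9] x [ 0.141 -0.354 -0.925] y [0.985 0.145 0.095] z [ 0.1   -0.924  0.369] F [-1.3 -0.6 -0.2] w 1.0 q [ 0.33  0.33  1.89 -0.48  0.96  0.49]
delta tool [0.09163107 0.01995028 0.22185955]
rect ((551.4681396484375, 130.01837158203125), (272.826171875, 193.18959045410156), 5.05319881439209)
```

View pics/s5.png

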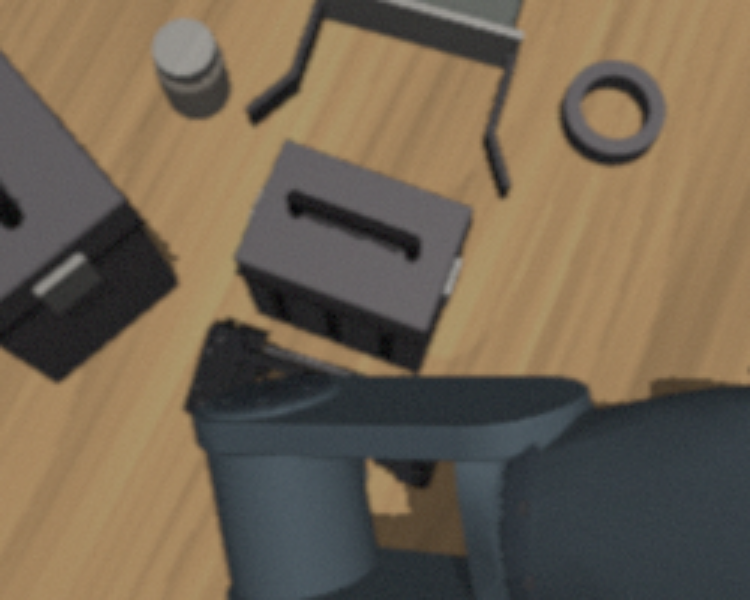

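View pics/t5.png

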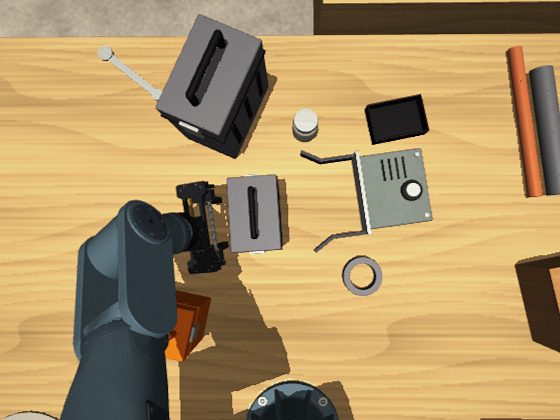

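The top picture shows the two fingertips just behind the box's +y face (column ~228) and centred on it. I'll start pushing gently and steer slightly toward dock +x.

```bash
cat >> h.py <<'E'
def crate():
    c=cam('top');P=pts(c);best=[]
    for r in robot.trace('crate','top'):
        p=P[r['pixels']];p=p[~np.isnan(p[:,0])]
        t=p[(p[:,2]>.183)&(p[:,2]<.200)]
        if len(t)<500: continue
        rc=cv2.minAreaRect((t[:,:2]*1000).astype(np.float32));w=max(rc[1]);q=todock(rc[0])
        if w<170 and abs(q[0])<60: 
            a=rc[2] if rc[1][0]>rc[1][1] else rc[2]-90
            print('crate dock',q.round(1),'yaw rel',round(a-8.1,1),'size',np.round(rc[1]),'score',r['score'])
    return c,P
E
python3 -m pendant '[[[0.0014,0.0003,0.0035,0,1],[0.0014,0.0003,0.0035,0,1],[0.0014,0.0003,0.0035,0,1],[0.002,0.0004,0.0047,0,1],[0.002,0.0004,0.0047,0,1],[0.002,0.0004,0.0047,0,1],[0.002,0.0004,0.0047,0,1],[0.002,0.0004,0.0047,0,1]]]';python3 -c "
from h import *
s,M=tool();crate()"
```

```text
t: 19.4
eef_pos: [0.4927, 0.1163, 0.0276]
tcp_rot: [0.906, 0.911, -1.187]
ft_force: [-9.1, 15.6, 7.2]
width: 0.999
t 19.4 tcp [492.7 116.3  27.6] tipdock [-17.7 274. ] x [ 0.139 -0.35  -0.926] y [0.985 0.142 0.094] z [ 0.099 -0.926  0.365] F [-9.1 15.6  7.2] w 1.0 q [ 0.26  0.31  1.91 -0.49  0.93  0.43]
crate dock [-17.4 229. ] yaw rel -0.2 size [150. 100.] score 0.65
```

```bash
python3 -m pendant '[[[0.003,0.0012,0.0074,0,1],[0.003,0.0012,0.0074,0,1],[0.003,0.0012,0.0074,0,1],[0.003,0.0012,0.0074,0,1],[0.003,0.0012,0.0074,0,1],[0.003,0.0012,0.0074,0,1],[0.003,0.0012,0.0074,0,1],[0.003,0.0012,0.0074,0,1]]]';python3 -c "
from h import *
s,M=tool();c,P=crate();cv2.imwrite('pics/t6.png',c['image'])"
```

```text
t: 20.5
eef_pos: [0.5122, 0.0546, 0.0277]
tcp_rot: [0.905, 0.911, -1.184]
ft_force: [-3.9, 14.8, 2.2]
width: 1.0
t 20.5 tcp [512.2  54.6  27.7] tipdock [ -7.  210.1] x [ 0.14  -0.35  -0.926] y [0.985 0.144 0.095] z [ 0.1   -0.926  0.365] F [-3.9 14.8  2.2] w 1.0 q [ 0.12  0.3   1.94 -0.5   0.87  0.31]
crate dock [ -6.6 165.2] yaw rel 0.2 size [150. 100.] score 0.77
```

```bash
python3 -m pendant '[[[0.003,0.0009,0.0074,0,1],[0.003,0.0009,0.0074,0,1],[0.003,0.0009,0.0074,0,1],[0.003,0.0009,0.0074,0,1],[0.003,0.0009,0.0074,0,1],[0.003,0.0009,0.0074,0,1],[0.003,0.0009,0.0074,0,1],[0.003,0.0009,0.0074,0,1]]]';python3 -c "
from h import *
s,M=tool();c,P=crate();cv2.imwrite('pics/t7.png',c['image'])"
```

```text
t: 21.6
eef_pos: [0.5283, -0.0076, 0.0278]
tcp_rot: [0.905, 0.911, -1.185]
ft_force: [-3.5, 15.4, 1.0]
width: 1.003
t 21.6 tcp [528.3  -7.6  27.8] tipdock [  0.2 146.3] x [ 0.14  -0.35  -0.926] y [0.985 0.144 0.094] z [ 0.101 -0.926  0.365] F [-3.5 15.4  1. ] w 1.0 q [-0.01  0.29  1.94 -0.5   0.82  0.19]
crate dock [  0.9 101.3] yaw rel 0.2 size [150. 100.] score 0.59
```

View pics/t7.png

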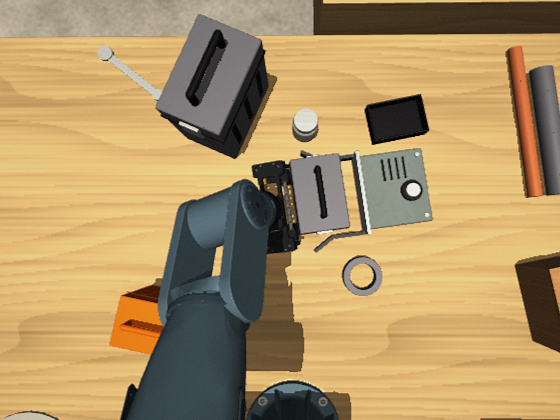

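```bash
python3 -m pendant '[[[0.0025,0,0.0063,0,1],[0.0025,0,0.0063,0,1],[0.0025,0,0.0063,0,1],[0.0025,0,0.0063,0,1],[0.0022,0,0.0054,0,1],[0.0022,0,0.0054,0,1],[0.0015,0,0.0037,0,1],[0.0015,0,0.0037,0,1]]]';python3 -c "
from h import *
s,M=tool();c,P=crate();cv2.imwrite('pics/t8.png',c['image'])"
```

```text
t: 22.7
eef_pos: [0.5354, -0.0537, 0.0278]
tcp_rot: [0.905, 0.911, -1.184]
ft_force: [-2.3, 15.1, 2.1]
width: 0.996
t 22.7 tcp [535.4 -53.7  27.8] tipdock [ 0.9 99.7] x [ 0.14  -0.35  -0.926] y [0.985 0.145 0.095] z [ 0.101 -0.925  0.365] F [-2.3 15.1  2.1] w 1.0 q [-0.1   0.29  1.95 -0.49  0.78  0.1 ]
crate dock [ 1.7 54.5] yaw rel 0.3 size [150. 100.] score 0.59
```

Only 4.5 mm to go. I'll push slowly for up to 6 mm and watch the force for plate contact.

```bash
python3 -m pendant '[[[0.0004,0,0.0009,0,1],[0.0004,0,0.0009,0,1],[0.0004,0,0.0009,0,1],[0.0003,0,0.0007,0,1],[0.0003,0,0.0007,0,1],[0.0002,0,0.0004,0,1],[0.0002,0,0.0003,0,1],[0,0,0,0,1]]]';python3 -c "
from h import *
s,M=tool();c,P=crate();cv2.imwrite('pics/t9.png',c['image'])"
```

```text
t: 23.8
eef_pos: [0.5363, -0.0587, 0.0277]
tcp_rot: [0.905, 0.911, -1.184]
ft_force: [-3.0, 16.0, 3.3]
width: 1.001
t 23.8 tcp [536.3 -58.7  27.7] tipdock [ 1.  94.6] x [ 0.141 -0.35  -0.926] y [0.985 0.145 0.095] z [ 0.101 -0.925  0.365] F [-3.  16.   3.3] w 1.0 q [-0.11  0.29  1.95 -0.49  0.78  0.09]
crate dock [ 1.7 49.6] yaw rel 0.3 size [150. 100.] score 0.74
```

```bash
python3 -m pendant '[[[0.0002,0,0.0005,0,1],[0.0002,0,0.0005,0,1],[0.0002,0,0.0005,0,1],[0.0002,0,0.0005,0,1],[0,0,0,0,1],[0,0,0,0,1],[0,0,0,0,1],[0,0,0,0,1]]]';python3 -c "
from h import *
s,M=tool();c,P=crate();cv2.imwrite('pics/t10.png',cv2.resize(c['image'][120:270,230:450],None,fx=3,fy=3))"
```

```text
t: 24.9
eef_pos: [0.5366, -0.0592, 0.0277]
tcp_rot: [0.907, 0.911, -1.183]
ft_force: [-3.1, 26.5, 6.5]
width: 0.997
t 24.9 tcp [536.6 -59.2  27.7] tipdock [ 1.3 94. ] x [ 0.141 -0.348 -0.927] y [0.985 0.144 0.096] z [ 0.1   -0.926  0.363] F [-3.1 26.5  6.5] w 1.0 q [-0.12  0.29  1.95 -0.49  0.78  0.09]
crate dock [ 1.9 49.3] yaw rel 0.2 size [150. 101.] score 0.85
```

View pics/t10.png

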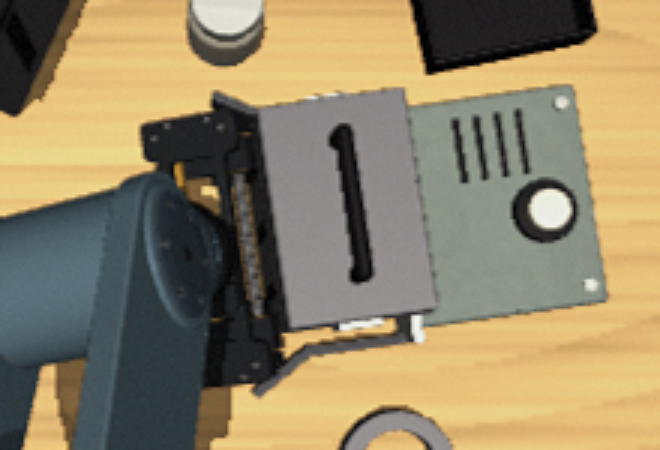

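The force rose to 26 N with the box stopped at dock y 49 mm and 0.2° off square, so it's home. I'll back off, go up, close the gripper, and then twist half a turn so the camera side leans away from the box.

```bash
python3 -m pendant '[[[-0.0055,0,-0.014,0,1],[-0.0093,0,-0.023,0,1],[-0.0093,0,-0.023,0,1],[-0.0093,0,-0.023,0,0],[-0.04,0.004,0.016,0,0],[-0.054,0.0056,0.021,0,0],[-0.054,0.0056,0.021,0,0],[-0.054,0.0056,0.021,0,0]]]'; python3 -m pendant '[[[-0.054,0.0056,0.021,0,0],[-0.03,0.003,0.012,0.187,0],[0,0,0,0.187,0],[0,0,0,0.187,0],[0,0,0,0.187,0],[0,0,0,0.187,0],[0,0,0,0.187,0],[0,0,0,0.187,0]]]';python3 -c "
from h import *
s,M=tool();c,P=crate()"
```

```text
t: 26.0
eef_pos: [0.5239, 0.0264, 0.2486]
tcp_rot: [0.902, 0.907, -1.186]
ft_force: [0.4, -0.6, 0.2]
width: 0.456
t: 27.0
eef_pos: [0.5241, 0.0267, 0.3372]
tcp_rot: [1.907, -0.008, -1.769]
ft_force: [0.8, 0.0, -0.4]
width: 0.004
t 27.0 tcp [524.1  26.7 337.2] tipdock [  0.8 180.9] x [ 0.141 -0.354 -0.925] y [ 0.346 -0.857  0.381] z [-0.928 -0.373  0.002] F [ 0.8  0.  -0.4] w 0.0 q [ 0.07 -0.07  1.65 -0.37  1.44  1.28]
crate dock [ 2.  49.2] yaw rel -0.2 size [150. 101.] score 0.84
```

```bash
python3 -m pendant '[[[0.0217,0.0525,0.0164,0,0],[0.0217,0.0525,0.0164,0,0],[0.0217,0.0525,0.0164,0,0],[0.0217,0.0525,0.0164,0,0],[0.0217,0.0525,0.0164,0,0],[0,0,0,0.187,0],[0,0,0,0.187,0],[0,0,0,0.187,0]]]'; python3 -m pendant '[[[0,0,0,0.187,0],[0,0,0,0.187,0],[0,0,0,0.187,0],[0,0,0,0.187,0],[0,0,0,0.187,0],[0,0,0,0.187,0],[0,0,0,0,0],[0,0,0,0,0]]]';python3 -c "
from h import *
s,M=tool()
c=cam('wrist');cv2.imwrite('pics/w11.png',c['image'])
c=cam('side');P=pts(c);cv2.imwrite('pics/s11.png',c['image'])
for r in robot.trace('go','side'):
    p=P[r['pixels']];p=p[~np.isnan(p[:,0])];print('go',r['score'],np.median(p,0),r['rect'])
for z in (.12,.085): print(z,M.T@(np.append(fromdock((-10,-115))/1000,z)-s['eef_pos']))
"
```

```text
t: 28.1
eef_pos: [0.5556, -0.2674, 0.3369]
tcp_rot: [2.274, -0.553, -1.903]
ft_force: [-0.7, -0.1, -0.2]
width: 0.004
t: 29.1
eef_pos: [0.5559, -0.2669, 0.3372]
tcp_rot: [-1.744, 1.267, 1.136]
ft_force: [-0.9, 0.7, -0.1]
width: 0.005
t 29.1 tcp [ 555.9 -266.9  337.2] tipdock [  -8.5 -114.4] x [ 0.141 -0.354 -0.925] y [-0.958 -0.285 -0.037] z [-0.251  0.891 -0.379] F [-0.9  0.7 -0.1] w 0.0 q [-0.5   0.    1.59 -0.26  1.26  2.4 ]
go 0.64 [ 0.55392686 -0.2658664   0.07785909] [297.5, 113.3, 311.5, 123.0]
0.12 [0.20090505 0.00949598 0.08191617]
0.085 [0.23326824 0.01077524 0.0951822 ]
```

View pics/s11.png

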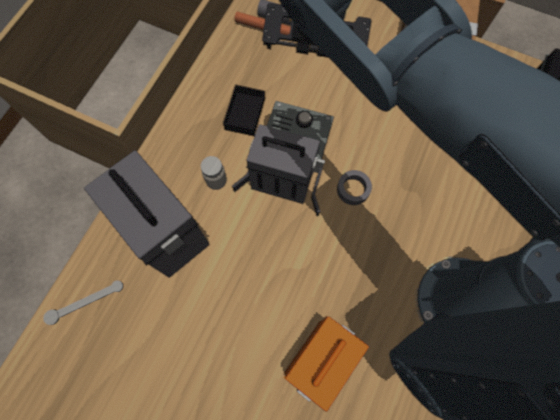

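View pics/w11.png

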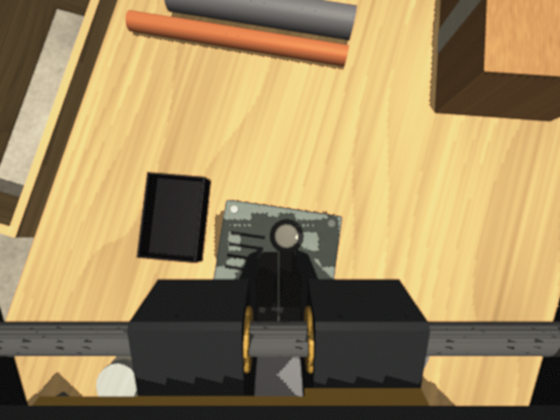

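The side picture shows the box at (283,165) seated between the rails and the button at (304,118). The wrist picture shows the shut fingertips over the button at (286,235). I'll twist a little more and descend.

```bash
python3 -m pendant '[[[0,0,0,0.15,0],[0.03,0.0032,0.012,0,0],[0.04,0.0043,0.016,0,0],[0.04,0.0043,0.016,0,0],[0.04,0.0043,0.016,0,0],[0.03,0.0032,0.012,0,0],[0.02,0.0022,0.008,0,0],[0,0,0,0,0]]]';python3 -c "
from h import *
s,M=tool();c,P=crate();cv2.imwrite('pics/t12.png',cv2.resize(c['image'][120:270,230:450],None,fx=3,fy=3))
c=cam('wrist');cv2.imwrite('pics/w12.png',c['image'])
for z in (.085,.07): print(z,M.T@(np.append(fromdock((-10,-115))/1000,z)-s['eef_pos']))
"
```

```text
t: 30.25
eef_pos: [0.5536, -0.2662, 0.1186]
tcp_rot: [-1.628, 1.32, 1.015]
ft_force: [-0.6, -0.1, -0.2]
width: 0.004
t 30.25 tcp [ 553.6 -266.2  118.6] tipdock [ -10.7 -113.3] x [ 0.137 -0.352 -0.926] y [-0.985 -0.145 -0.091] z [-0.102  0.925 -0.367] F [-0.6 -0.1 -0.2] w 0.0 q [-0.5   0.2   1.82 -0.33  0.84  2.7 ]
crate dock [ 1.9 50.1] yaw rel -0.2 size [150.  99.] score 0.74
0.085 [0.03177243 0.00239519 0.01072055]
0.07 [0.04566028 0.00376118 0.01622161]
```

View pics/t12.png

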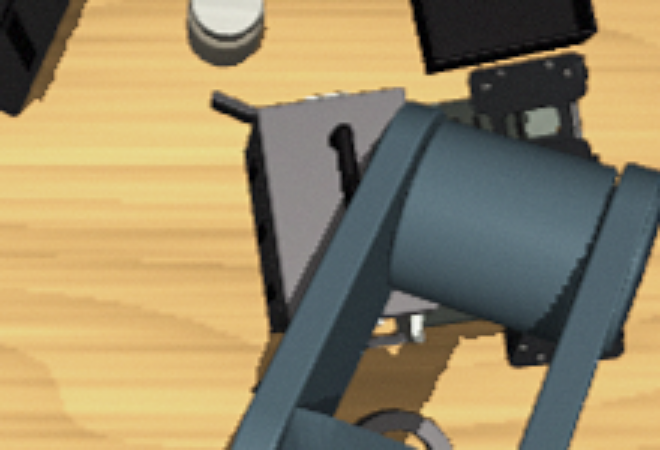

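View pics/w12.png

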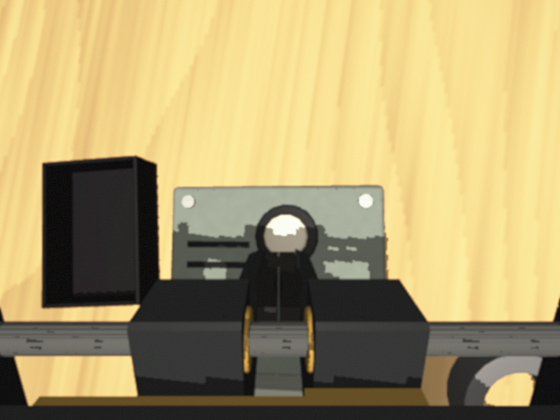

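```bash
python3 -m pendant '[[[0.008,0.0006,0.0027,0,0],[0.008,0.0006,0.0027,0,0],[0.008,0.0006,0.0027,0,0],[0.008,0.0006,0.0027,0,0],[0.0018,0.0002,0.0007,0,0],[0.0018,0.0002,0.0007,0,0],[0.0018,0.0002,0.0007,0,0],[0,0,0,0,0]]]';python3 -c "
from h import *
s,M=tool();c=cam('wrist');cv2.imwrite('pics/w13.png',c['image'][150:300,150:420])"
```

```text
t: 31.4
eef_pos: [0.556, -0.2686, 0.0812]
tcp_rot: [-1.63, 1.319, 1.009]
ft_force: [0.3, -0.1, -0.2]
width: 0.007
t 31.4 tcp [ 556.  -268.6   81.2] tipdock [  -8.6 -116. ] x [ 0.141 -0.354 -0.925] y [-0.985 -0.144 -0.095] z [-0.1    0.924 -0.369] F [ 0.3 -0.1 -0.2] w 0.01 q [-0.51  0.26  1.84 -0.36  0.76  2.73]
```

```bash
python3 -m pendant '[[[0.0018,0.0002,0.0007,0,0],[0.0018,0.0002,0.0007,0,0],[0.0018,0.0002,0.0007,0,0],[0.0014,0.0001,0.0005,0,0],[0,0,0,0,0],[0,0,0,0,0],[0,0,0,0,0],[0,0,0,0,0]]]';python3 -c "
from h import *
s,M=tool();c=cam('wrist');cv2.imwrite('pics/w14.png',cv2.resize(c['image'][150:300,150:420],None,fx=2,fy=2))"
```

```text
t: 32.45
eef_pos: [0.556, -0.2687, 0.0739]
tcp_rot: [-1.63, 1.319, 1.009]
ft_force: [0.2, -0.3, -0.4]
width: 0.007
t 32.45 tcp [ 556.  -268.7   73.9] tipdock [  -8.6 -116.2] x [ 0.141 -0.354 -0.925] y [-0.985 -0.144 -0.095] z [-0.1    0.924 -0.369] F [ 0.2 -0.3 -0.4] w 0.01 q [-0.51  0.28  1.84 -0.36  0.75  2.74]
```

View pics/w14.png

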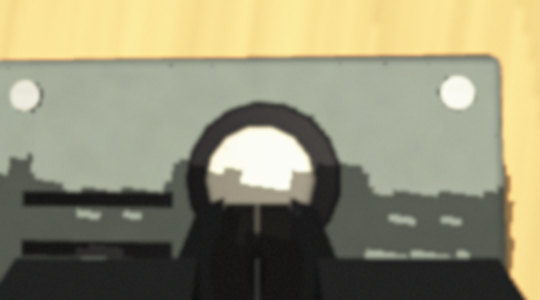

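```bash
python3 -m pendant '[[[0.0018,0.0002,0.0007,0,0],[0.0018,0.0002,0.0007,0,0],[0,0,0,0,0],[0,0,0,0,0],[0,0,0,0,0],[0,0,0,0,0],[0,0,0,0,0],[0,0,0,0,0]]]';python3 -c "
from h import *
s,M=tool();c=cam('wrist');P=pts(c);print(P[150+75,150+130],P[150+95,150+130],P[215,280],P[225,265])
Q=(P-s['eef_pos'])@M*1000
m=(abs(Q[...,1])<30)&(abs(Q[...,2])<20)&(Q[...,0]>-30)&(Q[...,0]<8)
print(Q[m].min(0),Q[m].max(0), m.sum()); b=m&(Q[...,0]>-4); print(P[b][:,2].min() if b.any() else 0)"
```

```text
t: 33.5
eef_pos: [0.556, -0.2688, 0.07]
tcp_rot: [-1.63, 1.319, 1.009]
ft_force: [-0.8, -0.2, -0.0]
width: 0.008
t 33.5 tcp [ 556.  -268.8   70. ] tipdock [  -8.7 -116.2] x [ 0.141 -0.354 -0.925] y [-0.985 -0.144 -0.095] z [-0.1    0.924 -0.369] F [-0.8 -0.2 -0. ] w 0.01 q [-0.51  0.28  1.84 -0.37  0.74  2.75]
[ 0.55568787 -0.27676837  0.07895073] [ 0.55404014 -0.26570528  0.07940981] [ 0.55657262 -0.28237799  0.07816965] [ 0.56400068 -0.27555548  0.07984982]
[-12.72218189 -26.28897653 -19.60473953] [ 7.99804857 29.90022091 19.98181244] 3411
0.055274355944276155
```

```bash
python3 -c "
from h import *
s,M=tool();c=cam('wrist');P=pts(c);im=c['image']
Q=(P-s['eef_pos'])@M*1000
for u in (265,280,295):
  for v in range(225,300,6): print((u,v),P[v,u].round(4),Q[v,u].round(1),im[v,u])
cv2.imwrite('pics/w15.png',cv2.resize(im[200:320,200:360],None,fx=4,fy=4,interpolation=cv2.INTER_NEAREST))"
```

```text
t 33.55 tcp [ 556.  -268.7   70. ] tipdock [  -8.7 -116.2] x [ 0.141 -0.354 -0.925] y [-0.985 -0.144 -0.095] z [-0.1    0.924 -0.369] F [ 0.8 -0.   0.1] w 0.01 q [-0.51  0.28  1.84 -0.37  0.74  2.75]
(265, 225) [ 0.5641 -0.2755  0.0791] [ -4.9  -7.9 -10.5] [241 252 251]
(265, 231) [ 0.5637 -0.2722  0.0782] [-5.3 -7.9 -7. ] [241 252 252]
(265, 237) [ 0.5633 -0.2688  0.0778] [-6.2 -7.9 -3.7] [130 150 157]
(265, 243) [ 0.5625 -0.2656  0.0797] [-9.2 -7.8 -1.3] [131 151 159]
(265, 249) [ 0.5622 -0.2622  0.0785] [-9.3 -7.9  2.3] [131 151 159]
(265, 255) [ 0.5576 -0.2618  0.1123] [-41.4  -6.6  -9.4] [20 21 22]
(265, 261) [ 0.5564 -0.2598  0.1187] [-48.2  -6.3  -9.7] [21 22 25]
(265, 267) [ 0.5553 -0.2579  0.1246] [-54.5  -6.1 -10.1] [20 21 22]
(265, 273) [ 0.5546 -0.2558  0.1274] [-57.9  -6.   -9.1] [19 22 24]
(265, 279) [ 0.5537 -0.2541  0.1324] [-63.2  -5.8  -9.3] [20 25 25]
(265, 285) [ 0.5529 -0.2525  0.1364] [-67.6  -5.6  -9.2] [21 24 23]
(265, 291) [ 0.5521 -0.251   0.1404] [-72.   -5.5  -9.2] [19 22 22]
(265, 297) [ 0.5514 -0.2497  0.1447] [-76.5  -5.3  -9.5] [21 22 22]
(280, 225) [ 
[... 1069 characters left out ...]
 [197 219 220]
(295, 243) [ 0.5459 -0.2681  0.0801] [-11.1   8.9  -2.1] [164 186 191]
(295, 249) [ 0.5455 -0.2647  0.0779] [-10.3   9.    1.9] [101 115 121]
(295, 255) [ 0.544  -0.2636  0.1079] [-38.6   7.5  -8. ] [35 37 38]
(295, 261) [ 0.5433 -0.2615  0.116 ] [-46.9   7.1  -9. ] [26 28 27]
(295, 267) [ 0.5428 -0.2595  0.1214] [-52.7   6.8  -9.1] [25 28 30]
(295, 273) [ 0.5423 -0.2577  0.1271] [-58.7   6.5  -9.5] [21 24 23]
(295, 279) [ 0.5418 -0.256   0.1321] [-64.    6.2  -9.7] [17 21 21]
(295, 285) [ 0.5414 -0.2543  0.136 ] [-68.2   6.   -9.5] [20 21 23]
(295, 291) [ 0.541  -0.2526  0.1396] [-72.2   5.8  -9.3] [23 23 25]
(295, 297) [ 0.5407 -0.2508  0.1416] [-74.7   5.7  -8.4] [21 22 22]
```

View pics/w15.png

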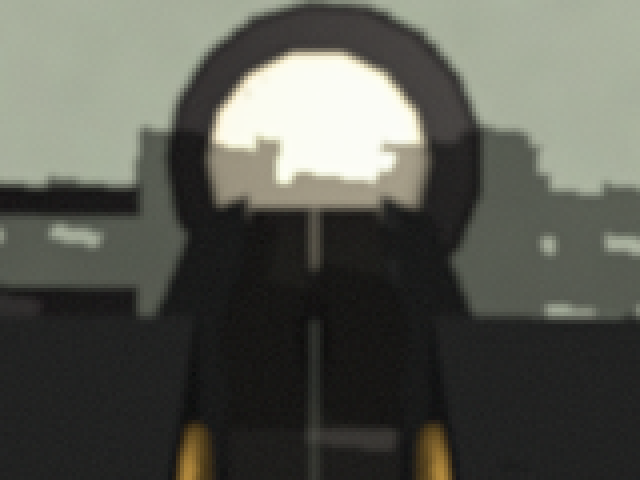

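The visible fingertips end about 39 mm short of the stated TCP. That explains the missing force here, and also the 5 mm lag seen while pushing. Before going lower I'll check the wrist's clearance above the box handle.

```bash
python3 -c "
from h import *
s,M=tool();c=cam('top');P=pts(c)
X=(P[...,:2]*1000-np.array([548.4,-152.5]));a=np.radians(8.1)
dx=X[...,0]*np.cos(a)+X[...,1]*np.sin(a);dy=-X[...,0]*np.sin(a)+X[...,1]*np.cos(a)
for lo in range(-160,120,20):
    m=(abs(dx)<85)&(dy>=lo)&(dy<lo+20)
    z=P[...,2][m];z=z[z>.24];print(lo,len(z),np.percentile(z,[0,5,50,100]).round(3) if len(z) else '')
c=cam('side');P=pts(c);cv2.imwrite('pics/s16.png',c['image'])
X=(P[...,:2]*1000-np.array([548.4,-152.5]))
dx=X[...,0]*np.cos(a)+X[...,1]*np.sin(a);dy=-X[...,0]*np.sin(a)+X[...,1]*np.cos(a)
print('side')
for lo in range(-160,140,20):
    m=(abs(dx)<120)&(dy>=lo)&(dy<lo+20)
    z=P[...,2][m];z=z[z>.24];print(lo,len(z),np.percentile(z,[0,5,50,100]).round(3) if len(z) else '')
"
```

```text
t 33.6 tcp [ 556.  -268.7   70. ] tipdock [  -8.7 -116.2] x [ 0.141 -0.354 -0.925] y [-0.985 -0.144 -0.095] z [-0.1    0.924 -0.369] F [-0.3  0.3  0.9] w 0.0 q [-0.51  0.28  1.84 -0.37  0.74  2.75]
-160 0 
-140 0 
-120 0 
-100 0 
-80 64 [0.253 0.254 0.258 0.263]
-60 117 [0.251 0.254 0.429 0.442]
-40 465 [0.295 0.419 0.443 0.463]
-20 766 [0.402 0.419 0.441 0.482]
0 996 [0.397 0.412 0.433 0.481]
20 911 [0.375 0.4   0.424 0.435]
40 880 [0.38  0.397 0.417 0.429]
60 619 [0.356 0.376 0.417 0.443]
80 476 [0.382 0.406 0.443 0.464]
100 339 [0.441 0.451 0.465 0.481]
side
-160 0 
-140 0 
-120 0 
-100 0 
-80 0 
-60 12 [0.414 0.421 0.435 0.441]
-40 156 [0.417 0.422 0.443 0.464]
-20 545 [0.278 0.398 0.441 0.483]
0 981 [0.39  0.409 0.435 0.503]
20 784 [0.378 0.402 0.427 0.507]
40 564 [0.374 0.392 0.418 0.507]
60 333 [0.346 0.363 0.413 0.508]
80 398 [0.36  0.376 0.437 0.513]
100 461 [0.382 0.401 0.469 0.522]
120 421 [0.407 0.429 0.486 0.519]
```

View pics/s16.png

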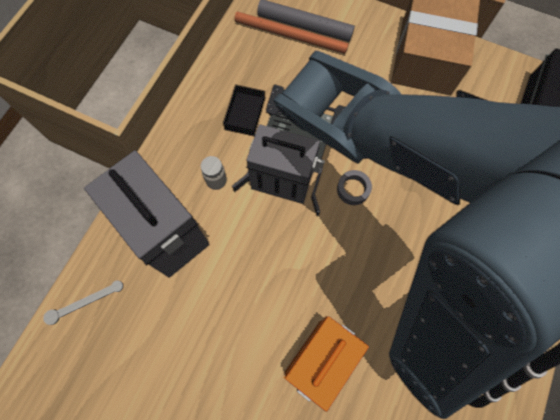

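```bash
python3 -m pendant '[[[0.0047,0,-0.0016,0,0],[0.0047,0,-0.0016,0,0],[0.0047,0,-0.0016,0,0],[0.0047,0,-0.0016,0,0],[0.0018,0.0002,0.0007,0,0],[0.0018,0.0002,0.0007,0,0],[0,0,0,0,0],[0,0,0,0,0]]]';python3 -c "
from h import *
s,M=tool();c=cam('wrist');P=pts(c);im=c['image']
Q=(P-s['eef_pos'])@M*1000
for v in range(225,275,5): print(v,P[v,280].round(4),Q[v,280].round(1))
tip=s['eef_pos']-.039*M[:,0];print('tip',tip,todock(tip[:2]*1000))
cv2.imwrite('pics/w17.png',cv2.resize(im[200:320,200:360],None,fx=4,fy=4,interpolation=cv2.INTER_NEAREST))"
```

```text
t: 34.7
eef_pos: [0.5593, -0.2813, 0.0512]
tcp_rot: [-1.63, 1.319, 1.009]
ft_force: [0.2, 1.0, -0.7]
width: 0.007
t 34.7 tcp [ 559.3 -281.3   51.2] tipdock [  -7.1 -129.1] x [ 0.141 -0.354 -0.925] y [-0.985 -0.144 -0.095] z [-0.1    0.924 -0.369] F [ 0.2  1.  -0.7] w 0.01 q [-0.52  0.33  1.83 -0.37  0.7   2.74]
225 [ 0.5582 -0.2892  0.069 ] [-13.8   0.5 -13.8]
230 [ 0.5578 -0.2866  0.0691] [-14.9   0.5 -11.4]
235 [ 0.5569 -0.2841  0.0755] [-21.8   0.5 -11.3]
240 [ 0.5562 -0.2817  0.079 ] [-26.1   0.5 -10.3]
245 [ 0.5559 -0.2792  0.0783] [-26.3   0.5  -7.7]
250 [ 0.5555 -0.2767  0.0794] [-28.3   0.5  -5.8]
255 [ 0.554  -0.2754  0.0935] [-41.9   0.4  -9.6]
260 [ 0.5533 -0.2736  0.0984] [-47.2   0.3  -9.7]
265 [ 0.5527 -0.2718  0.102 ] [-51.3   0.3  -9.4]
270 [ 0.5521 -0.2703  0.1066] [-56.2   0.3  -9.5]
tip [ 0.55384446 -0.26748976  0.08723853] [ -10.61201157 -114.62840999]
```

View pics/w17.png

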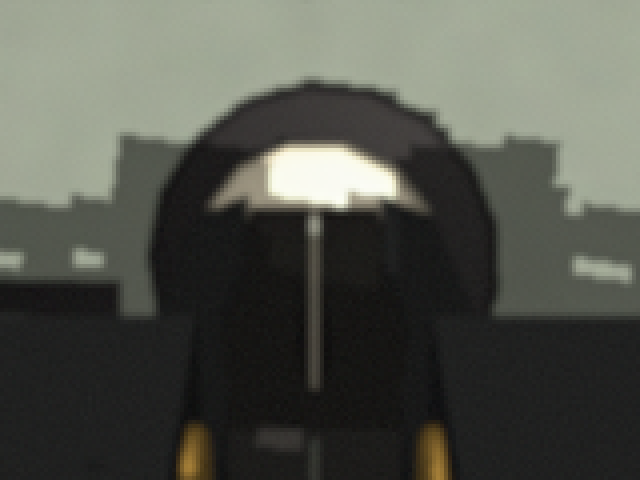

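The fingertip now stands over the cap centre at dock (−10.6, −114.6). I'll press down in steps.

```bash
python3 -m pendant '[[[0.0018,0.0002,0.0007,0,0],[0.0018,0.0002,0.0007,0,0],[0.0018,0.0002,0.0007,0,0],[0.0018,0.0002,0.0007,0,0],[0,0,0,0,0],[0,0,0,0,0],[0,0,0,0,0],[0,0,0,0,0]]]'; python3 -c "
from h import *
s,M=tool()"
```

```text
t: 35.75
eef_pos: [0.5594, -0.2815, 0.0435]
tcp_rot: [-1.63, 1.319, 1.009]
ft_force: [0.4, 0.6, 4.0]
width: 0.006
t 35.75 tcp [ 559.4 -281.5   43.5] tipdock [  -7.  -129.3] x [ 0.141 -0.354 -0.924] y [-0.985 -0.144 -0.095] z [-0.1    0.924 -0.369] F [0.4 0.6 4. ] w 0.01 q [-0.52  0.34  1.83 -0.38  0.69  2.75]
```

```bash
python3 -m pendant '[[[0.0014,0.0001,0.0006,0,0],[0.0014,0.0001,0.0006,0,0],[0.0014,0.0001,0.0006,0,0],[0.0009,0.0001,0.0004,0,0],[0,0,0,0,0],[0,0,0,0,0],[0,0,0,0,0],[0,0,0,0,0]]]'; python3 -c "
from h import *
s,M=tool()"
```

```text
t: 36.75
eef_pos: [0.5599, -0.2819, 0.0412]
tcp_rot: [-1.632, 1.32, 1.007]
ft_force: [-12.4, 10.9, 31.7]
width: 0.009
t 36.75 tcp [ 559.9 -281.9   41.2] tipdock [  -6.6 -129.7] x [ 0.142 -0.356 -0.924] y [-0.985 -0.144 -0.095] z [-0.099  0.923 -0.371] F [-12.4  10.9  31.7] w 0.01 q [-0.52  0.35  1.83 -0.39  0.68  2.76]
```

The force bottomed out at 32 N, well above the button's 5 N, so it's fully down. I'll let go and lift clear.

```bash
python3 -m pendant '[[[-0.005,-0.0004,-0.0018,0,0],[-0.01,-0.001,-0.0037,0,0],[-0.02,-0.002,-0.0074,0,0],[-0.04,-0.004,-0.015,0,0],[-0.04,-0.004,-0.015,0,0],[-0.04,-0.004,-0.015,0,0],[-0.03,-0.003,-0.011,0,0],[0,0,0,0,0]]]'; python3 -c "
from h import *
s,M=tool();c,P=crate();cv2.imwrite('pics/t18.png',c['image'])
c=cam('side');P=pts(c);cv2.imwrite('pics/s18.png',c['image'])
for q in ['go','jar','tray','tape']:
  for r in robot.trace(q,'side'):
    p=P[r['pixels']];p=p[~np.isnan(p[:,0])];print(q,round(float(r['score']),2),np.median(p,0).round(4))"
```

```text
t: 37.75
eef_pos: [0.5593, -0.2773, 0.2386]
tcp_rot: [-1.632, 1.318, 1.005]
ft_force: [0.2, -0.4, -0.6]
width: 0.003
t 37.75 tcp [ 559.3 -277.3  238.6] tipdock [  -6.6 -125.1] x [ 0.144 -0.356 -0.923] y [-0.985 -0.144 -0.098] z [-0.098  0.923 -0.371] F [ 0.2 -0.4 -0.6] w 0.0 q [-0.52  0.08  1.71 -0.28  1.06  2.6 ]
crate dock [ 2.2 49.7] yaw rel 0.0 size [150. 100.] score 0.89
jar 0.95 [ 0.698  -0.0182  0.0913]
tray 0.89 [ 0.7318 -0.2502  0.0072]
tray 0.51 [ 0.5491 -0.25    0.0559]
tape 0.96 [ 0.3583 -0.1583  0.0348]
```

View pics/s18.png

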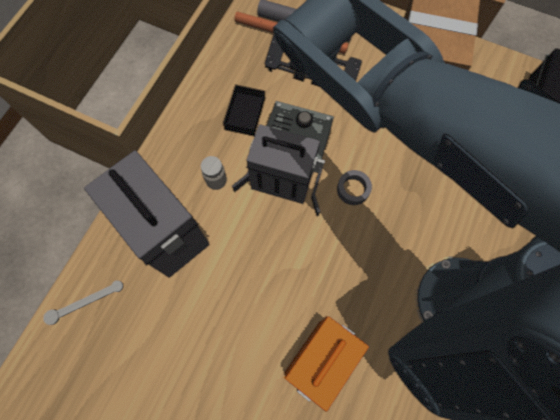

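```bash
python3 -c "
from h import *
s,M=tool();c=cam('wrist');P=pts(c);g=c['image'].min(-1)>120
m=(np.hypot(P[...,0]-.554,P[...,1]+.267)<.012)&(P[...,2]<.1)
print(m.sum(),np.median(P[m],0))
m2=(np.hypot(P[...,0]-.554,P[...,1]+.267)<.022)&(np.hypot(P[...,0]-.554,P[...,1]+.267)>.018)&(P[...,2]<.1)
print('housing',m2.sum(),np.median(P[m2],0))"
```

```text
t 38.1 tcp [ 557.5 -276.4  234. ] tipdock [  -8.3 -124. ] x [ 0.138 -0.352 -0.926] y [-0.985 -0.144 -0.093] z [-0.101  0.925 -0.367] F [-1.3 -0.6  0.3] w 0.01 q [-0.52  0.08  1.71 -0.28  1.06  2.6 ]
325 [ 0.55468122 -0.26902641  0.07893071]
housing 287 [ 0.55307015 -0.2771781   0.06877716]
```

The cap stands 10 mm above its housing, so the button is back up. The box is home and the robot touches nothing, so I'm handing in.

```bash
python3 -c "
from h import *
print(robot.hand_in())"
```

```text
the job is handed in; nothing more can be done
None
```

The box is home in the dock, the button was pressed and released after that, and the job was handed in at about 38 s of the 58 s allowed. No verdict came back.

**What I did:**
- **Tilt:** With the tool pointing straight down, the gripper's wide body would have met the tall box before the fingers did. I tilted the tool about 22° by driving the arm against its outer reach limit.
- **Push:** I pushed the smaller grey box with both open fingertips on its +y face, steering slightly sideways, until the force rose at the plate (16 to 26 N).
- **Button:** I pressed the button with the shut fingertips until it bottomed out at about 32 N, then lifted clear.

**Last checks:**
- **Box:** The top camera put it at dock x about 2 mm, y about 50 mm, 0.0° off square. The trained network still traced it as an upright 150 x 100 mm top.
- **Button:** The cap stood 10 mm above its housing, so it is up again.
- **Bystanders:** The tape is within about 1 mm of its start. The last check used a different camera and only rough medians for the jar and tray, so I can't give exact figures. Both look unmoved in the pictures.
- **Contact:** The force on the tool was near zero.

**What disagreed:**
- **Fingertips:** They end about 39 mm short of the stated TCP. My first descent over the button therefore met nothing, and I corrected the position. The box was pushed at roughly 60 mm height instead of the 30 mm I intended. It slid without visible rocking.
- **Force spike:** The wrist force read 83 N once, at the sudden stop at the reach limit, with nothing touched.

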